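# Grease the spice mill at the market stall

### The arm

A 6-joint arm with a two-finger parallel gripper is mounted at the origin on the work surface. World frame = base frame: x ahead of the robot, y to its left, z up, the work surface at z = 0. Lengths are in m, angles in degrees, forces in N, time in s.
With the tool pointing down it reaches from about 0.4 to 0.825 m from the base axis. Payload 7 kg.
Tool frame: the origin (TCP) lies midway between the tips of the shut fingers; the grasp point (between the pads) lies 19 mm behind it; z points along the fingers, x is the direction in which the jaws open and shut, and the axes are right-handed (so a half turn about z gives the same grasp; the last joint's range is limited). The gripper opens to 88 mm and grips with 3 to 60 N. Pads are 19 mm wide; open, the fingers measure 130 mm over their backs; the gripper's body (78 mm by 193 mm) begins 47 mm behind the grasp point.
Start: joints at [90.533, 20.546, 0.682, 0, -70.136, -16.507], TCP at [0.186, 0.649, 0.197] pointing down, gripper open.
Joint ranges: [-176.03, 176.03], [-82.01, 121.73], [-58.28, 71.71], [-173.87, 95.51], [-174.79, -0.11], [-173.66, 173.66]. Speed limits (degrees/s): [136.94, 136.94, 172.46, 180, 180, 180].

### API

Orientations are given as [roll, pitch, yaw] about the fixed x, y, z axes, in that order (R = Rz(yaw) Ry(pitch) Rx(roll)).
In Python, from plant import * gives the robot as it stands. The module is installed in compiled form; this text tells all that it offers.
- The arm moves only by the shell command python3 -m pendant 'ROWS' [OPENING]. ROWS is JSON, a list that holds one entry, the list of rows, each a list of 6 numbers: the shift along the world's x, y, z in mm, then the turn, a rotation vector about the world's x, y, z in degrees. A call has 1 to 10 rows; each row is the pose to reach, as a shift and turn from the pose commanded when the call began; what a row does not reach only later rows make up. A row lasts 1/8 s, in which the tool goes at most 62.5 mm and 10.7 degrees, less where a joint would pass 70% of its speed; a pose out of reach is approached as far as the arm can. A call with a gripper value outside its range is refused whole. OPENING is the closure, from -1 (fully open) to 1 (shut), set as the call begins (- or left out, the last holds). The fingers move at their own pace and stop on an object; the grip force is fixed at half the most. Time passes only in rows, so rows that repeat a pose let the fingers close. It gives the time, the measured TCP pose, the force and the opening at its end, in the units of the state.
- get_obs(): the state, without advancing time (a new reading comes with each control period).
- snapshot(name): name is "side" or "top"; returns a dict with "pixels" (384x512x3 uint8, red, green, blue), "depth" (384x512 float32, m along the optical axis (not along the pixel's ray), 0 where there is no reading), "fx", "fy", "cx", "cy" (pixels), "pose" (4x4, takes a point from camera to world coordinates). Camera axes: x right, y down, z forward; pixel columns grow to the right and rows downward; lengths in m; the calibration is good to about 2 mm. A picture is of the moment at which its call begins.
- close_job(): hands the job in, once; it reports no verdict.
The state is a dict: "clock": time; "joint_pos": joint angles; "qvel": joint speeds; "tau": joint torques, N m; "tool_pos": TCP position; "orientation": TCP orientation; "force": force on the tool from outside, world axes, zero at the start; "moment": the same for the moment, N m; "opening": finger opening in m.
Only numpy, scipy, OpenCV 4.12 (cv2) and the standard library are available. Lean on these libraries where they do the work, as an engineer would, in place of code of your own. Each camera call takes 0.05 s, during which the arm holds its last target. There are 200 camera calls.

### The job

Get the spice mill ready for its daily greasing: first push its open wooden drawer fully home until it clicks into its catch, so that no grease can fall in. Then take the grease gun by its orange handle, press its mouth squarely, in line, onto the mill's tilted brass nipple until it snaps on, push the red spring sleeve all the way down, and finish holding the gun there, pressed down against the spring, without letting go. Do not shift or knock over any of the goods on the counter.

Things in the scene. Friction and masses are not known exactly. Their poses are not given: they have to be found in the camera images.
- drawer_handle (a point): middle of the brass bar handle of the mill's wooden drawer: bar 10 mm thick, 80 mm long across the drawer, 35 mm in front of the drawer's front panel (142 mm wide, 72 mm high) and about 53 mm above the counter. The point's axes are those of the mill: +x is the direction in which the drawer is pushed home, z is up
- drawer (a joint): opening of the drawer in m: 0 fully home, 0.10 fully out. It slides with 1 to 2 N; the catch is a sprung ball whose bump lies at about 5 to 11 mm of opening and takes 8 to 10 N to pass; once past it the drawer is drawn home to 0
- mill: green electric spice mill, fixed to the counter: base 200 deep (x) by 280 wide (y) by 100 mm high; origin centred under it, its front faces its -x. Drawer in the -y half, over it at x +45, y -66 mm a steel hopper (52 mm radius, up to 207 mm high). The nipple stands on the +y half, a low grey motor cowl (up to 124 mm high) behind it from x = +15 mm on
- nipple: brass grease nipple on a grey boss on the mill, its foot 128 mm above the counter at x -50, y +78 mm of the mill. Origin at the post's foot, z along the post, which leans 25 degrees from vertical towards the mill's front (-x). Post 20 mm in diameter, 33 mm long, domed end; three sprung steel balls 20 mm along it stand out to a 26 mm circle
- nipple_tip (a point): the domed end of the nipple, 33 mm from its foot on the axis; axes as the nipple's
- sleeve (a joint): how far the red spring sleeve round the foot of the nipple is pushed down along the nipple, in m: 0 free, 0.008 fully down. The sleeve is 38 mm in diameter; its free top stands 14 mm above the nipple's foot. Its spring presses back with 8 N at 0 and 14 N at 0.008
- grease_gun: push-type grease gun, about 0.3 kg, standing on its mouth: steel barrel 38 mm in diameter, 60 mm high, with an orange square handle 26 x 26 mm on it from 60 to 110 mm height (flats along its own x and y). Origin at the centre of the mouth (bottom), z along it to the handle. The mouth is a lip 5 mm high, 23 mm inside diameter; behind it the bore is 29 mm wide, 36 mm deep
- gourd: wooden gourd-shaped spice bottle, 66 mm in diameter, 105 mm high, origin at its underside; leave alone
- black_tin: black and red tin, 62 mm in diameter, 85 mm high, origin at its underside; leave alone
- green_tin: green and red tin, 66 mm in diameter, 100 mm high, origin at its underside; leave alone
- red_box: red and black lacquer box, 104 x 104 x 62 mm, origin at its underside; leave alone
- wood_bowl: dark wooden bowl, 110 mm wide, 45 mm high, origin at its underside; leave alone
- scoop: wooden spoon 170 mm long lying on the counter; leave alone
- gun_grip (a point): middle of the gun's orange handle, 85 mm from the mouth. Pushed along the nipple mouth first, the gun's lip rides over the balls (roughly 10 N, from 21 mm off the nipple's foot) and snaps behind them at about 15 mm; from 14 mm the mouth pushes the sleeve down to its stop, where the mouth is 6 mm from the foot. If let go, the sleeve's spring lifts the gun again by some 5 mm

How it is judged:
By the outcome, as a careful person would: the job done as asked, in the order asked, and still so for the second after the job is handed in, while the arm keeps its last pose, push and grip.
It also fails if it takes over 61 s, if anything falls off the work surface, if the arm or the gripper's body presses on something with over 40 N, if the wrist force passes 120 N, or if a joint passes its speed limit or range.

## Working session

There is one attempt and no reset: what is moved stays moved. The work goes in short steps, Python scripts to look and compute and a shell command to move; the robot and the scene stay as the last step left them, time stands still between calls to the robot, and variables do not carry over. Pictures are saved under pics/ and viewed, about 8 in all and at most 12, crops included, and the job is handed in when it is done.

```bash
mkdir -p pics
cat > h.py <<'E'
from plant import *
import numpy as np, cv2
def cloud(s):
    d=s["depth"]; v,u=np.mgrid[:d.shape[0],:d.shape[1]]
    P=np.stack([(u-s["cx"])/s["fx"]*d,(v-s["cy"])/s["fy"]*d,d],-1)
    T=np.array(s["pose"]); return P@T[:3,:3].T+T[:3,3]
def save(s,n): cv2.imwrite("pics/"+n,s["pixels"][:,:,::-1])
E
python3 - <<'E'
from h import *
import pickle
for n in("side","top"):
    s=snapshot(n); save(s,n+"0.png"); pickle.dump(s,open(n+"0.pkl","wb"))
    print(n,s["fx"],s["cx"],s["cy"],np.round(s["pose"],3).tolist(),(s["depth"]>0).mean())
print(get_obs())
E
```

```text
side 497.64265532940635 254.35991667790964 197.05200102714932 [[0.991, -0.099, 0.087, 0.404], [-0.132, -0.679, 0.722, -1.041], [-0.012, -0.727, -0.686, 1.104], [0.0, 0.0, 0.0, 1.0]] 0.9957021077473959
top 352.90684501020525 253.73248927890398 192.13362371555647 [[0.009, -0.999, 0.044, 0.471], [-1.0, -0.008, 0.007, 0.014], [-0.007, -0.044, -0.999, 1.236], [0.0, 0.0, 0.0, 1.0]] 0.9959157307942709
{'clock': 0.1, 'joint_pos': array([ 9.05334136e+01,  2.05873811e+01,  6.36922988e-01, -1.69953738e-02,
       -7.01343070e+01, -1.65074223e+01]), 'qvel': array([0.02215806, 0.00291707, 0.06420801, 0.02033921, 0.0364806 ,
       0.08287   ]), 'tau': array([-1.02461607e-03, -5.84163022e+01,  2.93754119e+01,  7.01548129e+00,
        1.01761395e-02, -5.39651626e-05]), 'tool_pos': array([0.18565734, 0.64845608, 0.19590221]), 'orientation': array([-1.79991232e+02, -8.58113756e-02, -1.05979802e+02]), 'force': array([ 0.03940338, -0.38546837, -0.82822666]), 'moment': array([-0.01148485,  0.00134253, -0.04256402]), 'opening': 0.08761670176249495}
```

View pics/side0.png

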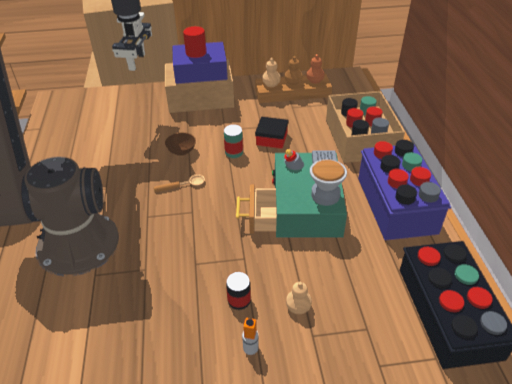

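View pics/top0.png

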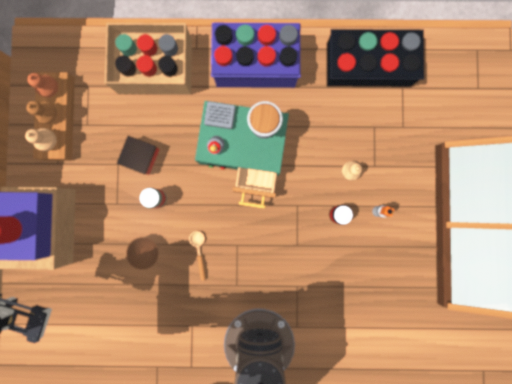

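Run:
```python
from h import *
import pickle
S={n:pickle.load(open(n+"0.pkl","rb")) for n in("side","top")}
for n,s in S.items():
    P=cloud(s); hsv=cv2.cvtColor(s["pixels"],cv2.COLOR_RGB2HSV); H,Sa,V=[hsv[...,i].astype(int) for i in range(3)]
    g=(H>65)&(H<90)&(Sa>110)&(P[...,0]>.5)&(P[...,0]<.9)&(abs(P[...,1])<.3)
    t=g&(abs(P[...,2]-.1)<.008)
    r=cv2.minAreaRect((P[t][:,:2]*1000).astype(np.float32)); print(n,"mill top",t.sum(),r, np.median(P[t][:,2]))
    # handle z
    m=(P[...,0]>.4)&(P[...,0]<.58)&(abs(P[...,1])<.15)&(P[...,2]>.03)&(P[...,2]<.12)
    hm=m&(H>15)&(H<32)&(Sa>130)&(abs(P[...,2]-.055)<.012)
    print("handle-ish",hm.sum(),cv2.minAreaRect((P[hm][:,:2]*1000).astype(np.float32)) if hm.sum()>3 else"")
    o=(P[...,1]<-.25)&(P[...,1]>-.48)&(P[...,0]>.3)&(P[...,0]<.6)&(P[...,2]>.02)
    og=o&(H>5)&(H<20)&(Sa>200)&(P[...,2]>.055)
    print("gun",og.sum(),np.round(P[og].min(0),3),np.round(P[og].max(0),3),np.round(np.median(P[og],0),3))
    tt=og&(P[...,2]>.1); print(" top face",tt.sum(),np.round(P[tt].mean(0),4),cv2.minAreaRect((P[tt][:,:2]*1000).astype(np.float32)))
    rd=((H<6)|(H>174))&(Sa>150)&(P[...,0]>.5)&(P[...,0]<.85)&(P[...,1]>0)&(P[...,1]<.25)&(P[...,2]>.115)&(P[...,2]<.2)
    print("sleeve",rd.sum(),np.round(P[rd].mean(0),4), np.round(P[rd].min(0),3),np.round(P[rd].max(0),3))
    bt=o&(P[...,2]>.08)&(P[...,2]<.092)&(P[...,1]>-.36); print("tin top",bt.sum(),np.round(P[bt].mean(0),3))
s=S["side"];a=cv2.resize(s["pixels"][130:250,220:360],None,fx=4,fy=4,interpolation=cv2.INTER_CUBIC)
s=S["side"];b=cv2.resize(s["pixels"][260:380,220:320],None,fx=2,fy=4,interpolation=cv2.INTER_CUBIC)
b=cv2.resize(s["pixels"][265:365,225:285],(240,400),interpolation=cv2.INTER_CUBIC); b=cv2.copyMakeBorder(b,0,80,0,0,cv2.BORDER_CONSTANT)
cv2.imwrite("pics/crop0.png",np.hstack([a,b])[:,:,::-1])
```

```text
side mill top 1436 ((701.5474853515625, 60.90686798095703), (277.3307800292969, 194.26193237304688), 81.96202850341797) 0.09974841208686558
handle-ish 113 ((495.0055236816406, 21.23583984375), (91.7361831665039, 38.206485748291016), 80.04058837890625)
gun 154 [ 0.45  -0.428  0.07 ] [ 0.478 -0.395  0.115] [ 0.461 -0.421  0.102]
 top face 83 [ 0.4632 -0.4167  0.108 ] ((463.67095947265625, -411.0952453613281), (28.086721420288086, 25.90008544921875), 71.10711669921875)
sleeve 55 [0.66   0.1363 0.1405] [0.644 0.123 0.13 ] [0.675 0.16  0.152]
tin top 355 [ 0.475 -0.281  0.085]
top mill top 0 ((0.0, 0.0), (0.0, 0.0), 0.0) nan
handle-ish 125 ((495.2787780761719, 27.146591186523438), (85.5526351928711, 40.38916778564453), 81.67659759521484)
gun 5 [ 0.464 -0.399  0.093] [ 0.47  -0.394  0.108] [ 0.467 -0.397  0.098]
 top face 2 [ 0.4671 -0.3961  0.105 ] ((467.081787109375, -396.12359619140625), (6.484157562255859, 0.0), 172.3909912109375)
sleeve 37 [0.6648 0.1427 0.1439] [0.645 0.131 0.133] [0.674 0.163 0.15 ]
tin top 243 [ 0.474 -0.278  0.085]
  return _methods._mean(a, axis=axis, dtype=dtype,
  ret = ret.dtype.type(ret / rcount)
```

View pics/crop0.png

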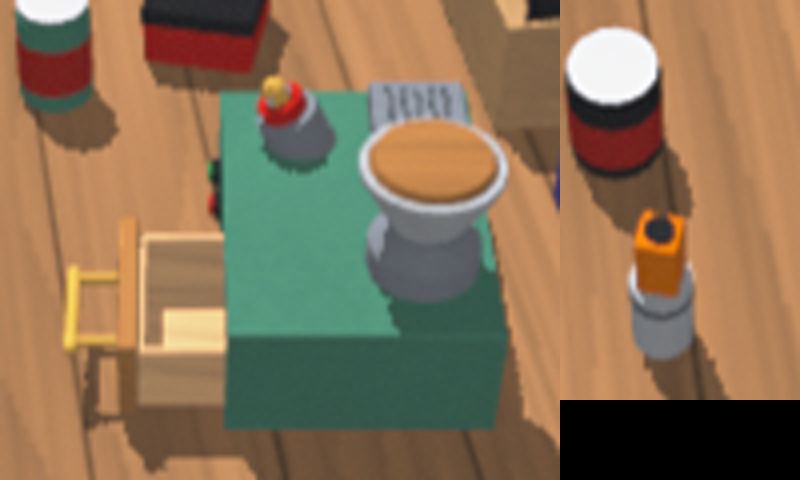

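Crop: nipple tip at about side (289,152) and gun top at about (389,322 in the crop's scale, i.e. ~(249,323)). The drawer is open about 75 mm. Mill yaw is about −8°. I'll go to the front of the drawer handle with the fingers shut.

```bash
python3 -m pendant '[[[24,-40,0,0,0,1],[47,-80,0,0,0,2],[71,-120,0,0,0,3],[94,-160,0,0,0,4],[118,-200,0,0,0,5],[141,-240,0,0,0,6],[165,-280,0,0,0,7],[188,-320,0,0,0,8],[212,-360,0,0,0,8],[235,-400,0,0,0,8]]]' 1
python3 -m pendant '[[[4,-40,0,0,0,0],[8,-80,0,0,0,0],[11,-120,0,0,0,0],[15,-160,0,0,0,0],[19,-200,-20,0,0,0],[22,-219,-60,0,0,0],[22,-219,-110,0,0,0],[22,-219,-153,0,0,0],[22,-219,-153,0,0,0],[22,-219,-153,0,0,0]]]'
python3 - <<'E'
from h import *
s=snapshot("side"); save(s,"s1.png")
t=snapshot("top"); save(t,"t1.png")
a=cv2.resize(s["pixels"][140:250,200:300],(500,550),interpolation=cv2.INTER_CUBIC)
b=cv2.resize(t["pixels"][140:250,220:280],(300,550),interpolation=cv2.INTER_CUBIC)
cv2.imwrite("pics/c1.png",np.hstack([a,b])[:,:,::-1])
E
```

```text
clock: 1.35
tool_pos: [0.4212, 0.2474, 0.1967]
orientation: [180.0, -0.0, -98.0]
force: [1.5, 0.6, -0.2]
opening: 0.0009
clock: 2.6
tool_pos: [0.4437, 0.0303, 0.045]
orientation: [-179.9, 0.0, -97.9]
force: [0.5, 0.4, 0.7]
opening: 0.0004
```

View pics/c1.png

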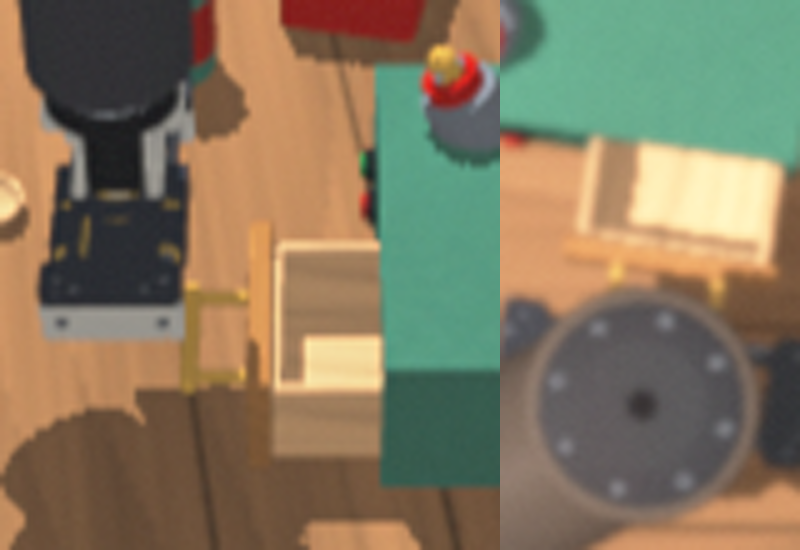

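The crop shows the shut fingers squarely in front of the handle bar (bar at about side (238,207)). Now I push along the mill's +x.

```bash
python3 -m pendant '[[[10,-1.4,0,0,0,0],[20,-2.8,0,0,0,0],[30,-4.2,0,0,0,0],[40,-5.6,0,0,0,0],[50,-7,0,0,0,0],[57,-8,0,0,0,0],[64,-9,0,0,0,0],[71,-10,0,0,0,0],[78,-11,0,0,0,0],[78,-11,0,0,0,0]]]'
python3 - <<'E'
from h import *
s=snapshot("side"); t=snapshot("top")
a=cv2.resize(s["pixels"][140:250,200:300],(500,550),interpolation=cv2.INTER_CUBIC)
b=cv2.resize(t["pixels"][140:250,220:280],(300,550),interpolation=cv2.INTER_CUBIC)
cv2.imwrite("pics/c2.png",np.hstack([a,b])[:,:,::-1])
E
```

```text
clock: 3.95
tool_pos: [0.5216, 0.0189, 0.0438]
orientation: [-180.0, 0.0, -98.0]
force: [-0.3, 0.1, -0.9]
opening: 0.0006
```

View pics/c2.png

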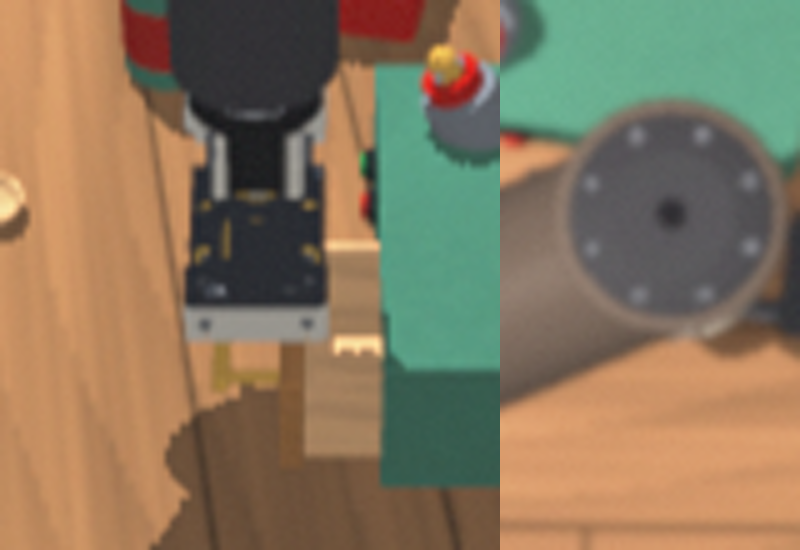

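```bash
cat >> h.py <<'E'
def ray(s,u,v,z):
    T=np.array(s["pose"]); d=T[:3,:3]@[(u-s["cx"])/s["fx"],(v-s["cy"])/s["fy"],1]; return T[:3,3]+d*(z-T[2,3])/d[2]
c,sn=np.cos(np.radians(-8)),np.sin(np.radians(-8)); RM=np.array([[c,-sn],[sn,c]]); MC=np.array([.7015,.0609])
def mill(p): return RM.T@(np.array(p)[:2]-MC)
E
python3 - <<'E'
from h import *
import pickle
s0=pickle.load(open("side0.pkl","rb"))
for n,u,v,z in [("bar end -y before",238,217,.055),("bar end +y before",237.5,198,.055),("panel bottom before",252,232,.017),("panel top +y before",252.5,184.5,.09),("bar end -y after",243.4,217.5,.055),("panel bottom after",258,233,.017)]:
    p=ray(s0,u,v,z); print(n,p.round(4),(mill(p)*1000).round(1))
print(mill([.5216,.0189])*1000, mill([.4437,.0303])*1000)
E
```

```text
bar end -y before [ 0.4785 -0.0151  0.055 ] [-210.3 -106.3]
bar end +y before [0.4857 0.0661 0.055 ] [-214.4  -24.8]
panel bottom before [ 0.5155 -0.0457  0.017 ] [-169.3 -131.5]
panel top +y before [0.5348 0.0822 0.09  ] [-168.1   -2.2]
bar end -y after [ 0.494  -0.0195  0.055 ] [-194.3 -108.5]
panel bottom after [ 0.5326 -0.0522  0.017 ] [-151.5 -135.5]
[-172.30395533  -66.62849975] [-251.03241123  -66.18102833]
```

Run:
```python
from h import *
import pickle
t=snapshot("top");s=snapshot("side");P=cloud(t);Q=cloud(s)
pickle.dump((s,t),open("st2.pkl","wb"))
print("flange",P[182,254],get_obs()["tool_pos"],get_obs()["force"])
m=(Q[...,0]>.46)&(Q[...,0]<.6)&(Q[...,1]>-.07)&(Q[...,1]<.12)&(Q[...,2]>.01)&(Q[...,2]<.095)
X=(Q[m][:,:2]-MC)@RM
for z0 in np.arange(.02,.09,.01):
    k=abs(Q[m][:,2]-z0)<.005; print(round(z0,2),k.sum(),np.round(np.percentile(X[k][:,0],[0,10,50,90])*1000),np.round(np.percentile(X[k][:,1],[0,50,100])*1000))
a=cv2.resize(s["pixels"][170:240,220:290],(560,560),interpolation=cv2.INTER_CUBIC)
cv2.imwrite("pics/c3.png",np.clip(a*1.6,0,255).astype(np.uint8)[:,:,::-1])
```

```text
flange [0.52311562 0.01854526 0.51806324] [0.52080775 0.01894579 0.04388337] [ 0.74326104 -0.11989619 -1.11705352]
0.02 209 [-157. -136. -118.  -99.] [-142.  -50.   -1.]
0.03 108 [-157. -143. -117.  -95.] [-141. -126.   -3.]
0.04 87 [-157. -150. -116.  -93.] [-143. -128.    0.]
0.05 99 [-199. -187. -128.  -96.] [-142. -126.    2.]
0.06 124 [-198. -193. -127.  -99.] [-143. -125.    0.]
0.07 115 [-157. -145. -124.  -97.] [-142. -126.    2.]
0.08 60 [-157. -154. -147.  -88.] [-140. -127.   -7.]
```

View pics/c3.png

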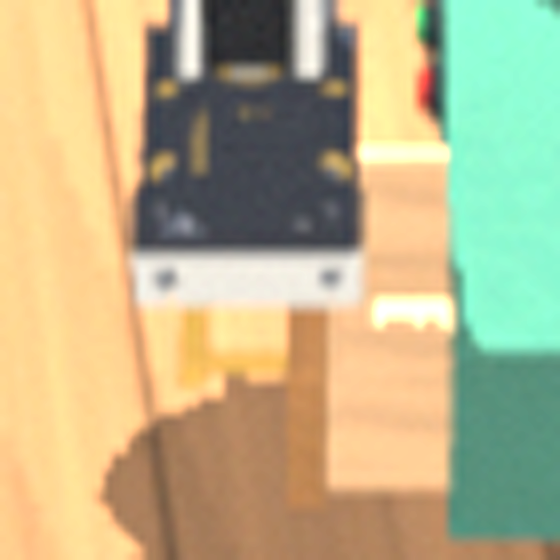

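The drawer moved only 17 mm: the bar is at mill X≈−194 while the TCP is at X≈−172, so the fingertips seem to be between bar and panel. I'll push a little more and compare.

```bash
python3 -m pendant '[[[5,-0.7,0,0,0,0],[10,-1.4,0,0,0,0],[15,-2.1,0,0,0,0],[20,-2.8,0,0,0,0],[20,-2.8,0,0,0,0]]]'
cat > pan.py <<'E'
from h import *
s=snapshot("side");Q=cloud(s)
X=(Q[...,:2]-MC)@RM*1000
m=(X[...,0]>-250)&(X[...,0]<-60)&(X[...,1]>-150)&(X[...,1]<5)
k=m&(Q[...,2]>.02)&(Q[...,2]<.042);print("panel front",np.percentile(X[k][:,0],[0,2,5]).round(1))
k=m&(Q[...,2]>.05)&(Q[...,2]<.062);print("bar front",np.percentile(X[k][:,0],[0,2,5]).round(1))
o=get_obs();print("tcp",(mill(o["tool_pos"])*1000).round(1),o["force"].round(1))
save(s,"pan%d.png"%int(o["clock"]*100))
E
python3 pan.py
```

```text
clock: 4.78
tool_pos: [0.5415, 0.0162, 0.0437]
orientation: [-180.0, 0.0, -98.0]
force: [-0.0, 0.3, 0.2]
opening: 0.0007
panel front [-136.8 -136.2 -132.5]
bar front [-178.3 -178.2 -177.9]
tcp [-152.5  -66.6] [-0.5  0.5 -0.8]
```

```bash
python3 -m pendant '[[[4,-0.6,0,0,0,0],[8,-1.1,0,0,0,0],[12,-1.7,0,0,0,0],[12,-1.7,0,0,0,0]]]'; python3 pan.py
python3 -m pendant '[[[3,-0.4,0,0,0,0],[6,-0.8,0,0,0,0],[6,-0.8,0,0,0,0]]]'; python3 pan.py
```

```text
clock: 5.32
tool_pos: [0.5534, 0.0144, 0.0438]
orientation: [-180.0, 0.0, -98.0]
force: [-0.0, 0.2, -0.4]
opening: 0.0004
panel front [-125.1 -125.  -122.1]
bar front [-166.4 -166.3 -166. ]
tcp [-140.3  -66.6] [ 0.3  0.7 -0. ]
clock: 5.75
tool_pos: [0.5592, 0.0136, 0.0438]
orientation: [-180.0, 0.0, -98.0]
force: [-0.1, -0.0, -0.1]
opening: 0.0005
panel front [-119.3 -119.1 -116.9]
bar front [-160.4 -160.3 -160.2]
tcp [-134.4  -66.6] [ 0.9  0.3 -0.7]
```

```bash
python3 -m pendant '[[[3,-0.4,0,0,0,0],[5,-0.7,0,0,0,0],[5,-0.7,0,0,0,0]]]'; python3 pan.py
python3 -m pendant '[[[2,-0.3,0,0,0,0],[4,-0.6,0,0,0,0],[4,-0.6,0,0,0,0]]]'; python3 pan.py
```

```text
clock: 6.18
tool_pos: [0.5631, 0.0129, 0.0436]
orientation: [179.9, -0.0, -98.0]
force: [-4.8, 1.9, 2.1]
opening: 0.0003
panel front [-116.2 -116.2 -113.3]
bar front [-157.4 -157.3 -157.3]
tcp [-130.4  -66.8] [-4.5  1.3  2.5]
clock: 6.6
tool_pos: [0.5658, 0.0124, 0.0435]
orientation: [179.8, -0.0, -98.0]
force: [-7.3, 2.4, 3.8]
opening: 0.0006
panel front [-113.4 -113.3 -111.4]
bar front [-154.4 -154.4 -154.3]
tcp [-127.2  -66.9] [-6.2  2.8  3.3]
```

```bash
python3 -c "
import cv2,glob
f=sorted(glob.glob('pics/pan*.png'),key=lambda x:int(x[8:-4]))[-1];print(f)
cv2.imwrite('pics/c4.png',cv2.resize(cv2.imread(f)[130:250,200:320],(600,600),interpolation=2))"
```

```text
pics/pan665.png
```

View pics/c4.png

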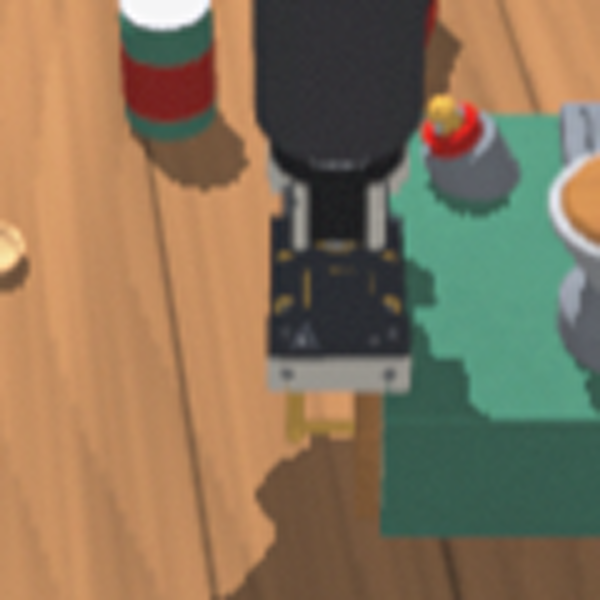

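The drawer's panel is nearly at the mill face and the force is rising: it is on the catch bump. I continue in small steps.

```bash
python3 -m pendant '[[[2,-0.3,0,0,0,0],[4,-0.6,0,0,0,0],[6,-0.8,0,0,0,0],[6,-0.8,0,0,0,0]]]'; python3 pan.py
python3 -m pendant '[[[2,-0.3,0,0,0,0],[4,-0.6,0,0,0,0],[4,-0.6,0,0,0,0]]]'; python3 pan.py
```

```text
clock: 7.15
tool_pos: [0.5741, 0.0114, 0.0437]
orientation: [-180.0, -0.0, -98.0]
force: [-1.5, -0.6, -1.6]
opening: 0.0004
panel front [-105.7 -105.7 -105.2]
bar front [-145.4 -145.4 -145.4]
tcp [-119.3  -66.7] [-1.1 -0.6 -1.7]
clock: 7.58
tool_pos: [0.5741, 0.0112, 0.0436]
orientation: [179.7, -0.0, -98.0]
force: [-15.6, 7.2, 11.3]
opening: 0.0006
panel front [-105.8 -105.7 -105.6]
bar front [-145.5 -145.4 -145.4]
tcp [-119.3  -67. ] [-16.1   7.1  12.1]
```

The drawer snapped past the bump to its stop (bar centre X ≈ −140, hard stop felt). I ease off and lift straight out.

```bash
python3 -m pendant '[[[-3,0.4,0,0,0,0],[-5,0.7,0,0,0,0],[-5,0.7,8,0,0,0],[-5,0.7,20,0,0,0],[-5,0.7,35,0,0,0],[-5,0.7,50,0,0,0]]]'; python3 pan.py
python3 -m pendant '[[[0,0,40,0,0,0],[0,0,80,0,0,0],[-20,-40,120,0,0,0],[-40,-90,120,0,0,0],[-60,-140,120,0,0,0],[-80,-190,120,0,0,0]]]' -1
python3 - <<'E'
from h import *
import pickle
s=snapshot("side");t=snapshot("top");pickle.dump((s,t),open("st3.pkl","wb"))
a=cv2.resize(s["pixels"][130:250,220:360],None,fx=4,fy=4,interpolation=cv2.INTER_CUBIC)
b=cv2.resize(s["pixels"][300:360,232:267],(280,480),interpolation=cv2.INTER_CUBIC)
cv2.imwrite("pics/c5.png",np.hstack([a,b])[:,:,::-1])
E
python3 pan.py
```

```text
clock: 8.38
tool_pos: [0.5732, 0.0116, 0.0953]
orientation: [-179.9, 0.0, -98.0]
force: [0.2, -0.7, -0.0]
opening: 0.0003
panel front [-105.8 -105.7 -105.7]
bar front [-145.4 -145.4 -145.4]
tcp [-119.   -66.3] [1.  0.2 2.7]
clock: 9.18
tool_pos: [0.4921, -0.1797, 0.2146]
orientation: [-179.9, 0.0, -97.9]
force: [1.0, -0.7, -0.7]
opening: 0.0549
panel front [-105.9 -105.7 -105.7]
bar front [-142.5 -130.7 -129.6]
tcp [-174.2 -268.1] [0.5 0.2 0.3]
```

View pics/c5.png

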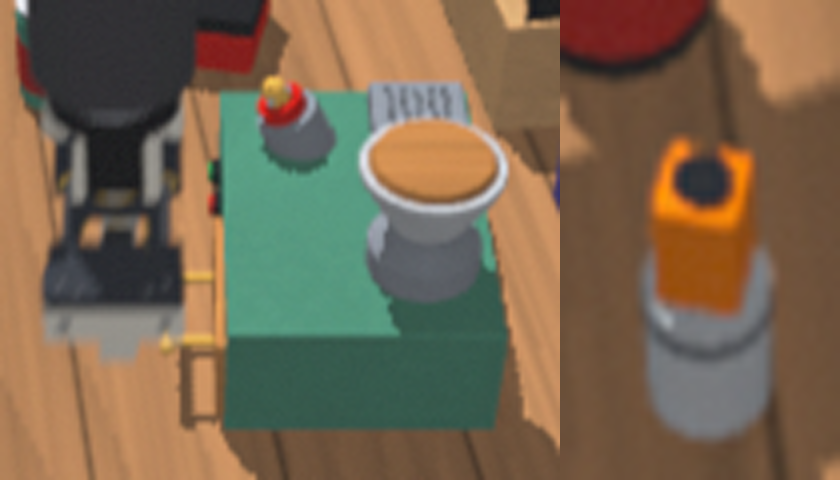

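Run:
```python
from h import *
import pickle
s,t=pickle.load(open("st3.pkl","rb"))
pts=[ray(s,232+(x-560)/8,300+y/8,.11) for x,y in[(655,212),(745,215),(752,150),(672,142)]]
p=np.array(pts)[:,:2]*1000; print("handle top",p.round(1).tolist(),p.mean(0))
for i in range(4):
    d=p[(i+1)%4]-p[i]; print(np.hypot(*d).round(1),np.degrees(np.arctan2(d[1],d[0])).round(1))
b=ray(s,250.6,354.6,0); print("base near",b, "axis from base",b+np.array([.087,.722,0])/.727*.019)
# barrel shoulder top z=.06 centre approx
# orange centroid in top
for n,im in(("side",s),("top",t)):
    hsv=cv2.cvtColor(im["pixels"],cv2.COLOR_RGB2HSV);H,S,V=[hsv[...,i].astype(int) for i in range(3)]
    m=((H>4)&(H<18)&(S>170)).astype(np.uint8)
    n_,l,st,c=cv2.connectedComponentsWithStats(m)
    for i in range(1,n_):
        if st[i,4]>3:
            q=ray(im,*c[i],.09)
            if .4<q[0]<.53 and -.5<q[1]<-.35: print(n,"orange",st[i],c[i],q)
    m=((H>17)&(H<32)&(S>120)).astype(np.uint8)
    n_,l,st,c=cv2.connectedComponentsWithStats(m)
    for i in range(1,n_):
        q=ray(im,*c[i],.152)
        if .6<q[0]<.7 and .1<q[1]<.2: print(n,"brass",st[i],c[i],q)
    m=(((H<7)|(H>173))&(S>140)).astype(np.uint8)
    n_,l,st,c=cv2.connectedComponentsWithStats(m)
    for i in range(1,n_):
        q=ray(im,*c[i],.14)
        if .6<q[0]<.72 and .1<q[1]<.2 and st[i,4]>5: print(n,"red",st[i],c[i],q)
```

```text
handle top [[450.1, -418.4], [475.4, -422.9], [480.2, -402.0], [457.7, -396.1]] [ 465.84501686 -409.83227343]
25.7 -10.2
21.5 77.0
23.3 165.4
23.6 -108.7
base near [ 0.46227566 -0.42888409  0.        ] axis from base [ 0.46454939 -0.41001477  0.        ]
side orange [243 317  13  22 192] [249.24479167 328.64583333] [ 0.46269679 -0.41322515  0.09      ]
side brass [285 149   7   7  30] [288.1        151.83333333] [0.65472103 0.14694529 0.152     ]
side red [285 151  11  10  59] [290.54237288 156.62711864] [0.66102255 0.13735261 0.14      ]
top brass [211 146   4   5  16] [212.5 148. ] [0.65437751 0.15044125 0.152     ]
top red [209 142  11  11  46] [215.08695652 146.06521739] [0.66256814 0.14393421 0.14      ]
```

```bash
python3 -m pendant '[[[-5,-45,0,0,0,-2],[-11,-90,0,0,0,-4],[-16,-135,0,0,0,-6],[-22,-180,0,0,0,-6],[-27,-230,0,0,0,-6],[-27,-230,-50,0,0,-6],[-27,-230,-95,0,0,-6],[-27,-230,-130,0,0,-6],[-27,-230,-148,0,0,-6],[-27,-230,-148,0,0,-6]]]' -1
python3 -m pendant '[[[0,0,0,0,0,0],[0,0,0,0,0,0],[0,0,0,0,0,0],[0,0,0,0,0,0],[0,0,0,0,0,0],[0,0,0,0,0,0]]]' 1
python3 - <<'E'
from h import *
s=snapshot("side");t=snapshot("top");
a=cv2.resize(s["pixels"][230:370,190:310],(480,560),interpolation=cv2.INTER_CUBIC)
b=cv2.resize(t["pixels"][150:240,340:420],(320,360),interpolation=cv2.INTER_CUBIC);b=cv2.copyMakeBorder(b,0,200,0,0,0)
cv2.imwrite("pics/c6.png",np.hstack([a,b])[:,:,::-1])
E
```

```text
clock: 10.58
tool_pos: [0.4655, -0.4073, 0.0643]
orientation: [179.8, 0.0, -103.9]
force: [-0.2, -0.2, -0.1]
opening: 0.0874
clock: 11.32
tool_pos: [0.4657, -0.4084, 0.0658]
orientation: [-180.0, -0.0, -104.0]
force: [0.2, -0.2, 0.5]
opening: 0.0334
```

View pics/c6.png

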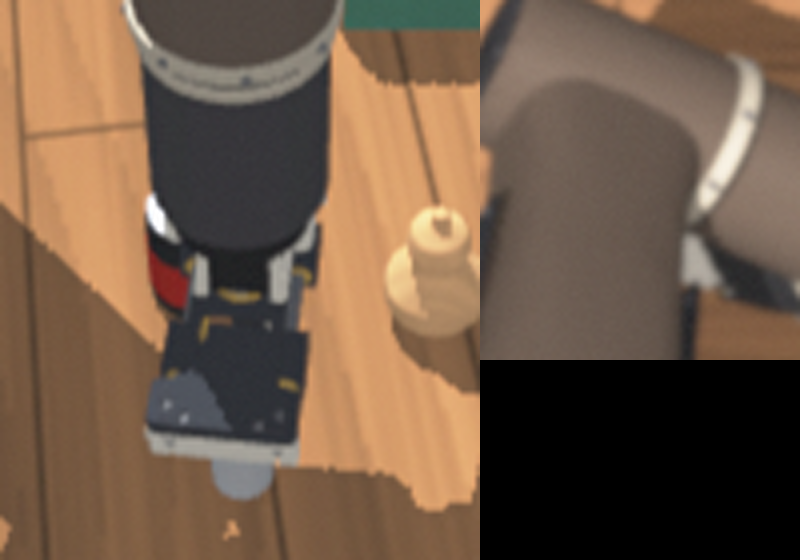

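The gripper is over the gun (barrel visible below the palm at side (250,350)). The fingers are still closing.

```bash
python3 -m pendant '[[[0,0,0,0,0,0],[0,0,0,0,0,0],[0,0,0,0,0,0],[0,0,0,0,0,0]]]'
python3 -m pendant '[[[0,0,20,0,0,0],[0,0,60,0,0,0],[0,0,110,0,0,0],[0,0,160,0,0,0],[0,0,200,0,0,0],[0,0,220,0,0,0],[0,0,220,0,0,0]]]'
```

```text
clock: 11.92
tool_pos: [0.4658, -0.4084, 0.0658]
orientation: [-180.0, -0.0, -104.0]
force: [-0.8, -1.4, -0.4]
opening: 0.0268
clock: 12.8
tool_pos: [0.4662, -0.4083, 0.2867]
orientation: [-179.9, 0.0, -104.0]
force: [-0.5, 0.2, -3.8]
opening: 0.0262
```

```bash
python3 -m pendant '[[[5,47,0,0,0,1],[10,94,0,0,0,2],[15,141,0,0,0,3],[20,188,0,0,0,4],[30,235,0,0,0,5],[45,282,0,0,0,6],[60,329,0,0,0,6],[80,376,0,0,0,6],[100,423,0,0,0,6],[116,470,0,0,0,6]]]'
python3 -m pendant '[[[5,20,0,-0.7,-5,0],[10,40,0,-1.4,-10,0],[15,60,-10,-2.1,-15,0],[20,80,-20,-2.8,-20,0],[24,93,-30,-3.48,-24.76,0],[24,93,-33,-3.48,-24.76,0],[24,93,-33,-3.48,-24.76,0]]]'
python3 - <<'E'
from h import *
from scipy.spatial.transform import Rotation as R
import pickle
o=get_obs();r=R.from_euler("xyz",o["orientation"],degrees=True)
z=r.apply([0,0,1]);print(o["tool_pos"],z,o["force"],o["opening"],"mouth",o["tool_pos"]+.066*z, o["joint_pos"].round(0))
s=snapshot("side");t=snapshot("top");pickle.dump((s,t),open("st4.pkl","wb"))
a=cv2.resize(s["pixels"][90:190,230:330],(500,500),interpolation=cv2.INTER_CUBIC)
b=cv2.resize(t["pixels"][110:190,180:240],(300,400),interpolation=cv2.INTER_CUBIC);b=cv2.copyMakeBorder(b,0,100,0,0,0)
cv2.imwrite("pics/c7.png",np.hstack([a,b])[:,:,::-1])
E
```

```text
clock: 14.05
tool_pos: [0.5812, 0.0633, 0.2834]
orientation: [179.8, -0.1, -98.0]
force: [0.0, 0.7, -2.6]
opening: 0.0258
clock: 14.92
tool_pos: [0.6051, 0.1543, 0.2515]
orientation: [-155.1, -0.1, -98.0]
force: [1.0, 0.7, -2.7]
opening: 0.0261
[0.60513514 0.1542646  0.2514606 ] [ 0.41627529 -0.05972707 -0.9072748 ] [ 1.04570336  0.73211561 -2.65727927] 0.02606584290032489 mouth [0.63260931 0.15032261 0.19158046] [ 43.   0. -33.  28. -44.  20.]
```

View pics/c7.png

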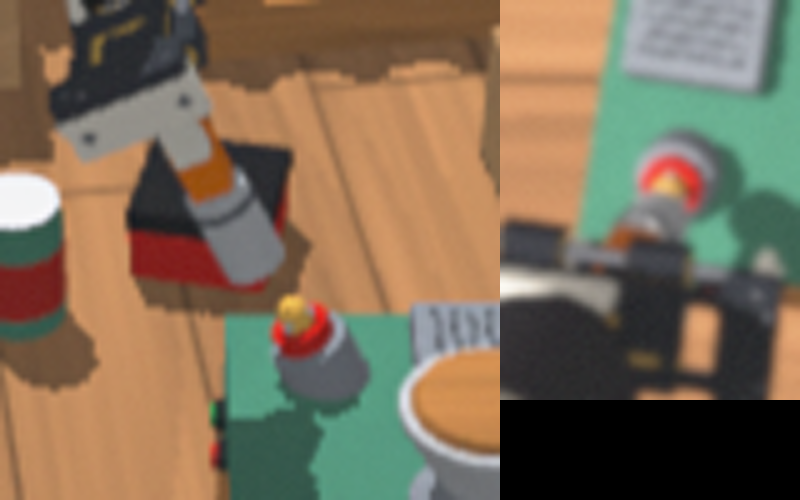

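The gun is held straight, with the barrel middle from about crop (213,200) to (260,273) and the nipple tip at (293,308). I compare these against the projected expectations.

```bash
cat >> h.py <<'E'
def proj(s,p):
    T=np.array(s["pose"]);q=T[:3,:3].T@(np.asarray(p)-T[:3,3]);return np.array([q[0]/q[2]*s["fx"]+s["cx"],q[1]/q[2]*s["fy"]+s["cy"]])
E
python3 - <<'E'
from h import *
import pickle
s,t=pickle.load(open("st4.pkl","rb"))
z=np.array([.4163,-.0597,-.9073]);tc=np.array([.6051,.1543,.2515]);F=np.array([.664,.1465,.128]);a=np.array([-.4184,.0588,.9063])
cr=lambda q:((q-[230,90])*5).round(1)
ct=lambda q:((q-[180,110])*5+[500,0]).round(1)
for d in(6,36,66): p=tc+z*d/1000;print("gun",d,cr(proj(s,p)),ct(proj(t,p)))
for d in(-10,0,14,26,33): p=F+a*d/1000;print("nip",d,cr(proj(s,p)),ct(proj(t,p)))
for n,im in(("side",s),("top",t)):
  Q=cloud(im); w=tc+z*.036
  D=Q-tc; al=D@z; pe=np.linalg.norm(D-al[...,None]*z,axis=-1)
  m=(al>.012)&(al<.06)&(pe<.03)
  v,u=np.nonzero(m); print(n,m.sum())
  # cylinder axis fit on depth points, radius 19
  from scipy.optimize import least_squares
  def f(x):
    zz=z+np.array([x[2],x[3],0]);zz/=np.linalg.norm(zz);o=w+np.array([x[0],x[1],0]);d=Q[m]-o;k=d@zz
    return np.linalg.norm(d-k[:,None]*zz,axis=1)-.019
  r=least_squares(f,np.zeros(4),loss="soft_l1",f_scale=.001); print("gun axis offset mm",(r.x[:2]*1e3).round(1),"tilt",np.degrees(r.x[2:]).round(1),np.abs(r.fun).mean()*1e3)
  # boss/sleeve? nipple post points
  D=Q-F; al=D@a; pe=np.linalg.norm(D-al[...,None]*a,axis=-1)
  m=(al>.001)&(al<.0135)&(pe<.025); print("sleeve pts",m.sum())
  if m.sum()>10:
    def g(x):
      d=Q[m]-(F+np.array([x[0],x[1],0]));k=d@a;return np.linalg.norm(d-k[:,None]*a,axis=1)-.019
    r=least_squares(g,[0,0],loss="soft_l1",f_scale=.001);print("sleeve offset",(r.x*1e3).round(1),np.abs(r.fun).mean()*1e3)
E
```

```text
gun 6 [215.2 183.4] [634.6 244. ]
gun 36 [235.7 220.8] [644.5 229.2]
gun 66 [255.7 257.4] [653.9 215.1]
nip -10 [310.2 350. ] [676.3 177.3]
nip 0 [304.  338.7] [673.6 181.4]
nip 14 [295.2 322.7] [669.8 187.1]
nip 26 [287.6 308.9] [666.5 192.2]
nip 33 [283.1 300.8] [664.5 195.2]
side 170
gun axis offset mm [-2.2 -1.7] tilt [0.2 0.2] 1.6586458481018207
sleeve pts 61
sleeve offset [-0.3  0.4] 2.8034031163380297
top 63
gun axis offset mm [-2.4  0.4] tilt [-0.2 -1.2] 0.3787163982562367
sleeve pts 48
sleeve offset [0.5 2. ] 2.706483980714895
```

```bash
cat > sil.py <<'E'
from h import *
import pickle,sys
from scipy.spatial.transform import Rotation as R
F=np.array([.664,.1465,.128]);a=np.array([-.4184,.0588,.9063])
def off(im,m,p0,p1,label):
    q0,q1=proj(im,p0),proj(im,p1);d=(q1-q0)/np.linalg.norm(q1-q0);n=np.array([-d[1],d[0]])
    v,u=np.nonzero(m);P=np.stack([u,v],1)-q0;k=np.round(P@d);e=P@n
    res=[]
    for kk in np.unique(k):
        x=e[k==kk]; 
        if len(x)>3: res.append((x.min()+x.max())/2)
    # mm per px and world direction of image normal
    dep=np.linalg.inv(np.array(im["pose"]))[2]@np.append(p0,1); w=np.array(im["pose"])[:3,:2]@n
    print(label,"px",m.sum(),"off px",np.round(np.mean(res),2) if res else None,"sd",np.round(np.std(res),2) if res else None,"=mm",np.round(np.mean(res)*dep/im["fx"]*1e3,1) if res else None,"along",w.round(2))
def gun(im,tc,z,l):
    Q=cloud(im);D=Q-tc;al=D@z;pe=np.linalg.norm(D-al[...,None]*z,axis=-1)
    off(im,(al>.015)&(al<.055)&(pe<.032),tc+z*.015,tc+z*.055,l+" gun")
def nip(im,l):
    Q=cloud(im);D=Q-F;al=D@a;pe=np.linalg.norm(D-al[...,None]*a,axis=-1)
    hsv=cv2.cvtColor(im["pixels"],cv2.COLOR_RGB2HSV).astype(int);H,S,V=[hsv[...,i] for i in range(3)]
    near=(np.abs(Q-(F+a*.02)).max(-1)<.04)
    col=near&(S>120)&((H<34)|(H>172))
    off(im,col&(H>14)&(H<34),F+a*.02,F+a*.033,l+" brass")
    off(im,col,F,F+a*.033,l+" brass+red")
    off(im,(al>-.012)&(al<.03)&(pe<.03)&((S<70)|col),F-a*.012,F+a*.03,l+" boss+all")
if __name__=="__main__":
    s,t=pickle.load(open(sys.argv[1],"rb"))
    o=eval(sys.argv[2]) if len(sys.argv)>2 else None
    tc,z=(np.array(o[0]),np.array(o[1]))
    for n,im in(("side",s),("top",t)): gun(im,tc,z,n);nip(im,n)
E
python3 sil.py st4.pkl '[[.6051,.1543,.2515],[.4163,-.0597,-.9073]]'; echo
python3 - <<'E'
import pickle
from sil import *
nip(pickle.load(open("side0.pkl","rb")),"side0");nip(pickle.load(open("top0.pkl","rb")),"top0")
E
```

```text
side gun px 145 off px 0.76 sd 0.29 =mm 2.3 along [-0.92 -0.21 -0.34]
side brass px 24 off px 0.42 sd 0.27 =mm 1.3 along [0.92 0.21 0.34]
side brass+red px 95 off px 0.08 sd 0.44 =mm 0.3 along [0.92 0.21 0.34]
side boss+all px 182 off px 0.22 sd 0.29 =mm 0.7 along [0.92 0.21 0.34]
top gun px 54 off px 0.51 sd 0.23 =mm 1.4 along [-0.55 -0.84 -0.03]
top brass px 9 off px 0.62 sd 0.0 =mm 1.9 along [0.55 0.84 0.03]
top brass+red px 70 off px 0.26 sd 0.22 =mm 0.8 along [0.55 0.84 0.03]
top boss+all px 140 off px 0.45 sd 0.26 =mm 1.4 along [0.55 0.84 0.03]

side0 brass px 25 off px 0.61 sd 0.31 =mm 1.9 along [0.92 0.21 0.34]
side0 brass+red px 94 off px 0.14 sd 0.49 =mm 0.5 along [0.92 0.21 0.34]
side0 boss+all px 183 off px 0.15 sd 0.45 =mm 0.5 along [0.92 0.21 0.34]
top0 brass px 24 off px 0.76 sd 0.1 =mm 2.4 along [0.55 0.84 0.03]
top0 brass+red px 107 off px 0.18 sd 0.25 =mm 0.6 along [0.55 0.84 0.03]
top0 boss+all px 169 off px 0.41 sd 0.26 =mm 1.3 along [0.55 0.84 0.03]
```

```bash
python3 -m pendant '[[[4,1.4,2,0,0,0],[8,0.8,-7,0,0,0],[12,0.3,-16,0,0,0],[16,-0.3,-24,0,0,0],[18.3,-0.6,-29,0,0,0],[18.3,-0.6,-29,0,0,0],[18.3,-0.6,-29,0,0,0]]]'
python3 - <<'E'
from h import *
from scipy.spatial.transform import Rotation as R
import pickle,sil
s=snapshot("side");t=snapshot("top");pickle.dump((s,t),open("st5.pkl","wb"))
o=get_obs();z=R.from_euler("xyz",o["orientation"],degrees=True).apply([0,0,1]);tc=o["tool_pos"];print(tc,z,o["force"])
d=tc-sil.F;al=d@sil.a;print("mouth dist",al-.066,"perp to F axis",(d-al*sil.a).round(4))
for n,im in(("side",s),("top",t)): sil.gun(im,tc,z,n);sil.nip(im,n)
a=cv2.resize(s["pixels"][100:180,250:330],(600,600),interpolation=cv2.INTER_CUBIC)
cv2.imwrite("pics/c8.png",a[:,:,::-1])
E
```

```text
clock: 15.9
tool_pos: [0.6242, 0.1541, 0.224]
orientation: [-155.0, 0.0, -98.0]
force: [-0.3, 0.0, -2.9]
opening: 0.0261
[0.62417204 0.15421146 0.2242434 ] [ 0.41911571 -0.05835847 -0.90605536] [-0.57531746  0.47614732 -2.56758693]
mouth dist 0.03834284299780909 perp to F axis [0.0038 0.0016 0.0017]
side gun px 138 off px 0.74 sd 0.35 =mm 2.2 along [-0.92 -0.21 -0.34]
side brass px 11 off px 0.88 sd 0.02 =mm 2.7 along [0.92 0.21 0.34]
side brass+red px 81 off px 0.19 sd 0.42 =mm 0.6 along [0.92 0.21 0.34]
side boss+all px 175 off px 0.31 sd 0.52 =mm 1.0 along [0.92 0.21 0.34]
top gun px 46 off px 0.82 sd 0.07 =mm 2.4 along [-0.55 -0.83 -0.03]
top brass px 0 off px None sd None =mm None along [0.55 0.84 0.03]
top brass+red px 16 off px 0.26 sd 0.07 =mm 0.8 along [0.55 0.84 0.03]
top boss+all px 94 off px 0.52 sd 0.26 =mm 1.7 along [0.55 0.84 0.03]
```

View pics/c8.png

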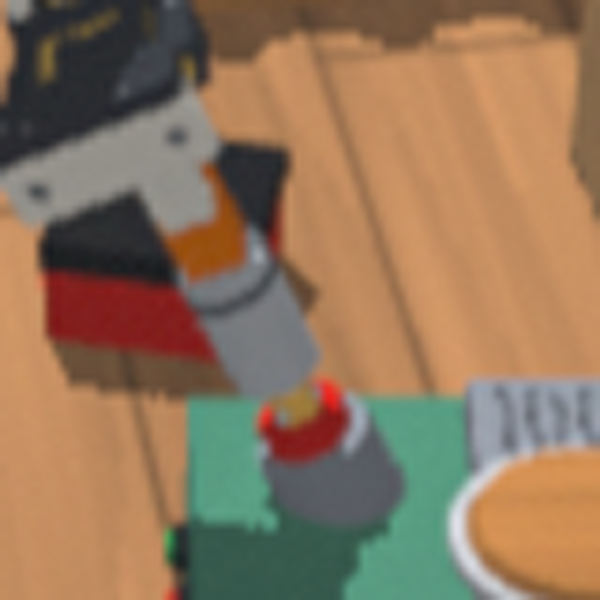

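The gun mouth sits just above the tip, nearly in line but about 1 mm too far right in the picture. I correct that and advance, watching the side force.

```bash
cat > chk.py <<'E'
from h import *
from scipy.spatial.transform import Rotation as R
import sil
o=get_obs();z=R.from_euler("xyz",o["orientation"],degrees=True).apply([0,0,1]);d=o["tool_pos"]-sil.F;al=d@sil.a
f=o["force"]-np.array([0,0,-2.9]);Y=np.array([.139,.990,0]);X=np.cross(Y,sil.a)
print("mouth mm",((al-.066)*1e3).round(1),"perp X,Y mm",(d@X*1e3).round(1),(d@Y*1e3).round(1),"F axial",(f@sil.a).round(1),"X",(f@X).round(1),"Y",(f@Y).round(1),"mom",o["moment"].round(2),"tilt err",np.degrees(np.arccos(min(1,-z@sil.a))).round(2),X.round(3))
E
python3 chk.py
python3 -m pendant '[[[-1.3,0.8,0,0,0,0],[0.4,0.6,-3.6,0,0,0],[2,0.3,-7.2,0,0,0],[2.9,0.2,-9.1,0,0,0],[2.9,0.2,-9.1,0,0,0]]]'; python3 chk.py
python3 -m pendant '[[[0.8,-0.1,-1.8,0,0,0],[1.7,-0.2,-3.6,0,0,0],[1.7,-0.2,-3.6,0,0,0]]]'; python3 chk.py
```

```text
mouth mm 38.3 perp X,Y mm 3.9 2.1 F axial 0.6 X -0.4 Y 0.4 mom [0.22 1.85 0.06] tilt err 0.59 [ 0.897 -0.126  0.422]
clock: 16.62
tool_pos: [0.627, 0.154, 0.2143]
orientation: [-155.0, -0.0, -98.0]
force: [0.2, 0.4, -2.7]
opening: 0.0259
mouth mm 28.2 perp X,Y mm 2.3 2.3 F axial 0.1 X 0.2 Y 0.4 mom [ 0.26  1.94 -0.  ] tilt err 0.59 [ 0.897 -0.126  0.422]
clock: 17.0
tool_pos: [0.6286, 0.1539, 0.2108]
orientation: [-155.0, -0.0, -98.0]
force: [0.0, 0.7, -2.7]
opening: 0.0258
mouth mm 24.3 perp X,Y mm 2.3 2.4 F axial 0.2 X 0.0 Y 0.7 mom [0.26 1.88 0.03] tilt err 0.59 [ 0.897 -0.126  0.422]
```

```bash
python3 -m pendant '[[[0.8,-0.1,-1.8,0,0,0],[1.7,-0.2,-3.6,0,0,0],[1.7,-0.2,-3.6,0,0,0]]]'; python3 chk.py
python3 -m pendant '[[[0.8,-0.1,-1.8,0,0,0],[1.7,-0.2,-3.6,0,0,0],[1.7,-0.2,-3.6,0,0,0]]]'; python3 chk.py
```

```text
clock: 17.38
tool_pos: [0.6311, 0.1545, 0.2087]
orientation: [-154.9, 0.1, -97.9]
force: [-3.2, 1.4, 4.2]
opening: 0.0257
mouth mm 21.4 perp X,Y mm 3.5 3.3 F axial 7.8 X -0.1 Y 1.0 mom [0.53 1.98 0.11] tilt err 0.6 [ 0.897 -0.126  0.422]
clock: 17.75
tool_pos: [0.6317, 0.1533, 0.2028]
orientation: [-155.1, -0.0, -98.0]
force: [0.7, 2.1, -3.4]
opening: 0.0264
mouth mm 15.7 perp X,Y mm 1.8 2.3 F axial -0.7 X 0.1 Y 2.2 mom [0.75 1.76 0.27] tilt err 0.59 [ 0.897 -0.126  0.422]
```

Snapped over the balls (8 N peak, then it dropped). Next I push the sleeve down.

```bash
python3 -m pendant '[[[0.8,0.2,-1.8,0,0,0],[1.7,0.2,-3.6,0,0,0],[2.5,0.1,-5.4,0,0,0],[2.5,0.1,-5.4,0,0,0]]]'; python3 chk.py
python3 -m pendant '[[[0.8,-0.1,-1.8,0,0,0],[1.7,-0.2,-3.6,0,0,0],[1.7,-0.2,-3.6,0,0,0]]]'; python3 chk.py
python3 -m pendant '[[[0.4,0,-0.9,0,0,0],[0.8,-0.1,-1.8,0,0,0],[0.8,-0.1,-1.8,0,0,0]]]'; python3 chk.py
```

```text
clock: 18.25
tool_pos: [0.6349, 0.1536, 0.1992]
orientation: [-154.9, -0.0, -98.0]
force: [-4.4, -0.7, 6.4]
opening: 0.026
mouth mm 11.1 perp X,Y mm 3.1 3.0 F axial 10.2 X 0.0 Y -1.3 mom [-0.2   2.2  -0.25] tilt err 0.59 [ 0.897 -0.126  0.422]
clock: 18.62
tool_pos: [0.6367, 0.1534, 0.196]
orientation: [-154.9, 0.0, -98.0]
force: [-6.0, -1.5, 8.1]
opening: 0.0259
mouth mm 7.5 perp X,Y mm 3.3 3.0 F axial 12.4 X -0.6 Y -2.3 mom [-0.38  2.33 -0.3 ] tilt err 0.59 [ 0.897 -0.126  0.422]
clock: 19.0
tool_pos: [0.6378, 0.1534, 0.1954]
orientation: [-154.8, 0.0, -98.0]
force: [-10.2, -2.1, 14.1]
opening: 0.0259
mouth mm 6.4 perp X,Y mm 4.1 3.2 F axial 19.5 X -1.7 Y -3.5 mom [-0.68  2.64 -0.53] tilt err 0.61 [ 0.897 -0.126  0.422]
```

```bash
python3 -m pendant '[[[0.4,-0.5,-0.9,0,0,0],[0.6,-0.6,-1.6,0,0,0],[0.6,-0.6,-1.6,0,0,0],[0.6,-0.6,-1.6,0,0,0],[0.6,-0.6,-1.6,0,0,0]]]'; python3 chk.py
python3 -m pendant '[[[0,0,0,0,0,0],[0,0,0,0,0,0],[0,0,0,0,0,0],[0,0,0,0,0,0],[0,0,0,0,0,0],[0,0,0,0,0,0],[0,0,0,0,0,0],[0,0,0,0,0,0]]]'; python3 chk.py
python3 - <<'E'
from h import *
s=snapshot("side")
a=cv2.resize(s["pixels"][100:240,225:345],(600,600*140//120),interpolation=cv2.INTER_CUBIC)[:600]
b=cv2.resize(s["pixels"][200:384,180:330],(200,245));b=cv2.copyMakeBorder(b,0,355,0,0,0)
cv2.imwrite("pics/c9.png",np.hstack([a,b])[:,:,::-1])
E
python3 pan.py
```

```text
clock: 19.62
tool_pos: [0.6391, 0.1533, 0.1957]
orientation: [-154.7, 0.1, -98.0]
force: [-15.4, -2.4, 22.2]
opening: 0.0258
mouth mm 6.2 perp X,Y mm 5.4 3.3 F axial 29.0 X -2.9 Y -4.5 mom [-0.99  3.   -0.75] tilt err 0.67 [ 0.897 -0.126  0.422]
clock: 20.62
tool_pos: [0.6391, 0.1533, 0.1957]
orientation: [-154.7, 0.1, -98.0]
force: [-15.3, -2.7, 22.1]
opening: 0.0257
mouth mm 6.2 perp X,Y mm 5.4 3.3 F axial 28.9 X -2.8 Y -4.8 mom [-0.96  3.01 -0.72] tilt err 0.67 [ 0.897 -0.126  0.422]
panel front [-105.9 -105.8 -105.7]
bar front [-145.4 -145.4 -145.4]
tcp [-74.6  82.9] [-14.6  -1.2  22.4]
```

View pics/c9.png

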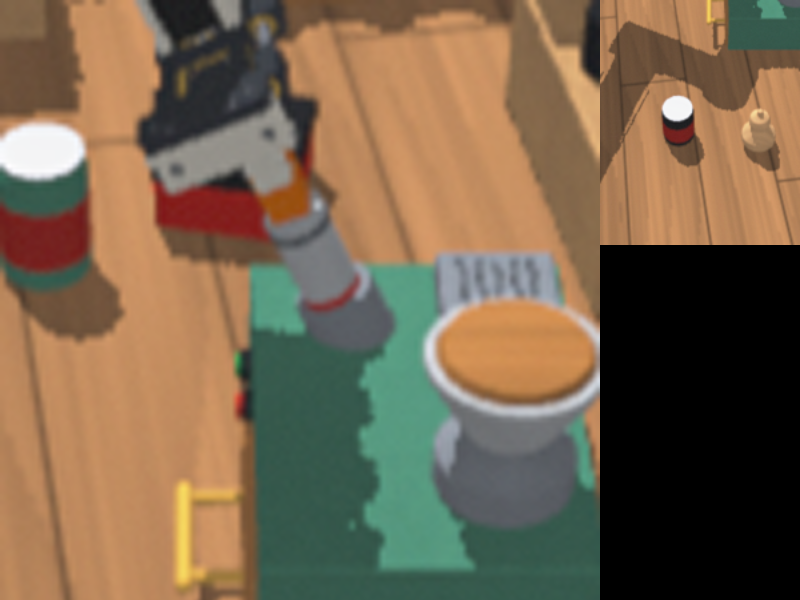

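The gun is seated squarely, with only a thin red line of sleeve left at about crop (335,292). The drawer is shut, and the tin and gourd stand untouched.

```bash
python3 -c "from plant import *; print(close_job())"
```

```text
the job is handed in; nothing more can be done
None
```

I shut the mill's drawer first, then snapped the grease gun onto the nipple. I handed the job in with the gun still gripped and pressed down on the sleeve, at about 21 s of the 61 s allowed.

- **Drawer:** it passed the catch bump at about 7–8 N and then met a hard stop (about 16 N along x). It had not moved since: the handle bar stood at the same place in the last check.
- **Gun on the nipple:** the push force rose to about 8 N with the mouth 21 mm from the foot. It dropped to about 0 by 15.7 mm, as it should when the gun snaps on.
- **Sleeve:** it met a firm stop with the mouth about 6.2 mm from the foot. I held it there for over 1 s at a steady 29 N along the nipple, about twice the sleeve's full spring force.
- **Alignment:** the tool was about 0.7° off my estimate of the nipple's direction, with a side force of about 5 N.
- **Goods on the counter:** in the last picture the tins and gourd stand upright and show no sign of having been moved. The wooden bowl and spoon were outside that picture and were not checked again; nothing went near them except the arm passing well above.

**Unexpected:** the closed fingers ended up between the handle bar and the drawer's front panel. They pushed the panel home instead of the bar, and I don't know how they got past the bar. The gun also appeared about 2.5 mm from where the arm's readings put it, so I corrected its approach from the camera views.

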